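Tip the garlic from the draining tray into the pan

ROBOT

A 7-joint arm with a two-finger parallel gripper is mounted at the origin on the work surface. World frame = base frame: x ahead of the robot, y to its left, z up, the work surface at z = 0. Lengths are in m, angles in rad, forces in N, time in s.
With the tool pointing down it reaches from about 0.4 to 0.85 m from the base axis. Payload 10.4 kg.
Tool frame: the origin (TCP) lies between the finger pads; the fingertips stand 25 mm ahead of it and the grasp point (between the pads) lies 6 mm ahead of it; z points along the fingers, y is the line along which they close (so a half turn about z gives the same grasp; the last joint's range is limited). The gripper opens to 85 mm and grips with 20 to 120 N. Pads are 22 mm wide; open, the fingers measure 114 mm over their backs; the gripper's body (76 mm by 85 mm) begins 54 mm behind the grasp point. The pads swing forward as they close: fully open they stand 13 mm farther back than shut.
Start: joints at [1.187, 0.332, -0.065, 1.46, 0.022, 1.35, -0.088], TCP at [0.221, -0.585, 0.256] pointing down, gripper open.
Joint ranges: [-2.6, 2.6], [-0.5, 2.12], [-1.47, 1.34], [0.16, 2.42], [-1.27, 4.41], [0.06, 2.06], [-2.6, 2.6]. Speed limits (rad/s): [2.22, 2.22, 2.79, 2.79, 3.14, 3.14, 3.14].

INTERFACE

Orientations are given as a unit quaternion [w, x, y, z].
In Python, from rig import r, snapshot, get_calibration, ticket gives the robot as it stands.
- The arm moves only by the tool send_rows, never from a script. Its argument "series" is a list that holds one entry, the list of rows, each a list of 7 numbers: the turn, a rotation vector about the world's x, y, z in degrees, then the shift along the world's x, y, z in m, then the opening in per cent of the stroke, from 0 (shut) to 100 (fully open). In form: [[[rx, ry, rz, x, y, z, fingers], ...]]. A call has 1 to 12 rows; each row is the pose to reach, as a shift and turn from the pose commanded when the call began; what a row does not reach only later rows make up. A row lasts 1/8 s, in which the tool goes at most 62.5 mm and 10.7 degrees, less where a joint would pass 70% of its speed; a pose out of reach is approached as far as the arm can. A call with a gripper value outside its range is refused whole. The fingers move at their own pace and stop on an object; the grip force is fixed at half the most. Time passes only in rows, so rows that repeat a pose let the fingers close. It gives the time, the measured TCP pose, the force, the opening and the grip force at its end, in the units of the state.
- r.read_state(): the state, without advancing time (a new reading comes with each control period).
- snapshot(name): name is "scene" or "top" or "wrist"; returns the picture (480x640x3 uint8, blue, green, red); there is no depth.
- get_calibration(name): a dict with "fx", "fy", "cx", "cy" (pixels), "pose" (4x4, takes a point from camera to world coordinates); the wrist camera has in their place "hand_eye" (4x4, takes a point from camera to tool coordinates, whose origin is the TCP and whose axes are the flange's). Camera axes: x right, y up, looking along -z (the intrinsics and any distortion apply to the point x, -y, -z); pixel columns grow to the right and rows downward; lengths in m; the calibration is good to about 2 mm. A picture is of the moment at which its call begins: read the wrist's pose just before it. get_calibration takes no time and is no camera call.
- ticket.hand_in(): hands the job in; it is judged then, once.
The state is a dict: "clock": time; "joints": joint angles; "qvel": joint speeds; "joint_efforts": joint torques, N m; "ee_pos": TCP position; "eef_rot": TCP orientation; "force": force on the tool from outside, world axes, zero at the start; "moment": the same for the moment, N m; "gripper_width": opening from 0.0 (shut) to 1.0 (fully open); "grasp_force": force on a finger pad.
Only numpy, scipy, OpenCV 4.12 (cv2) and the standard library are available. Lean on these libraries where they do the work, as an engineer would, in place of code of your own. Each camera call takes 0.05 s, during which the arm holds its last target. There are 200 camera calls.

TASK

Move the empty steel pan under the open end of the tip-up draining tray, then raise the tray by its handle so that all five garlic bulbs tumble into the pan, and lower the tray back down until it rests level, without letting it slam. At the end the pan stands flat on the counter with all the bulbs inside it; leave everything else on the counter where it is.

Things in the scene. Friction and masses are not known exactly. Their poses are not given: they have to be found in the camera images.
- stand: fixed steel stand of the tip-up tray, 172 mm wide (x), 126 mm high. Origin: on the counter right under the hinge axis (116 mm up); x along the hinge axis, y from hinge to handle, z up. The tray's open end is at the hinge, the pan goes on the -y side and partly under it. Faces of the front posts at y = +26 mm, x = +-80 mm stop a pan; nothing else above a pan lies lower than 106 mm.
- spout (a point): middle of the tray's open end, on the hinge axis, fixed to the stand, 116 mm above the counter; the tray ends 8 mm beyond it
- tray (a joint): angle of the tip-up tray: 0 = level, at rest; grows as the handle end is raised, stops at 1.2 rad; falls back by itself if let go. Aluminium tray, 134 mm wide, 170 mm long from the hinge, 36 mm high walls on three sides, open at the hinge end (no sill); floor surface 7 mm above the hinge axis; 0.5 kg
- handle (a point): middle of the tray's handle bar, which is 12 mm thick and 90 mm long, parallel to the hinge axis, 47 mm out from the tray's end wall; with the tray level it lies 215 mm from the hinge axis (stand +y) and 32 mm above it, so 148 mm above the counter. It moves with the tray.
- pan: loose empty rectangular steel kitchen pan, 265 mm (its x) by 162 mm (its y), 100 mm tall, 0.6 kg. Origin: centre of its underside. Rim bar 12 mm wide and 8 mm high all round the top, walls 4 mm thick below it; opening inside the rim 241 x 138 mm; floor 4 mm.
- garlic0: garlic bulb, 46 mm across, 44 mm tall with its neck, origin at the middle of its root end; one of five lying in the tray, each about 45 g
- garlic1: garlic bulb, 46 mm across, 44 mm tall with its neck, origin at the middle of its root end; one of five lying in the tray, each about 45 g
- garlic2: garlic bulb, 46 mm across, 44 mm tall with its neck, origin at the middle of its root end; one of five lying in the tray, each about 45 g
- garlic3: garlic bulb, 46 mm across, 44 mm tall with its neck, origin at the middle of its root end; one of five lying in the tray, each about 45 g
- garlic4: garlic bulb, 46 mm across, 44 mm tall with its neck, origin at the middle of its root end; one of five lying in the tray, each about 45 g
- tart_ring_a: plain steel tart ring, 74 mm across, 35 mm high, standing near the +x side of the stand; bystander. Origin: centre of its underside.
- tart_ring_b: plain steel tart ring, 74 mm across, 35 mm high, standing near the -x side of the stand; bystander. Origin: centre of its underside.
- wash_bottle: white plastic bottle, 64 mm across, 170 mm tall, behind the stand; bystander. Origin: centre of its underside.
- spice_jar: glass jar with a steel cap, 60 mm across, 90 mm tall, behind the stand; bystander. Origin: centre of its underside.
- steel_cup: round steel cup, 76 mm across, 90 mm tall, behind the stand; bystander. Origin: centre of its underside.
- palette_knife: palette knife with black handle, 260 mm long, lying on the counter; bystander. Origin: on its long axis, underside.
- bowl: white bowl, 120 mm across, 50 mm high; bystander. Origin: centre of its underside.
Mind the look-alikes: they are no part of the job. What is shaped like the garlic3 but blue is not meant.

How it is judged:
On the way, in this order (a step that is already met when the one before it is completed fails the run):
1. the pan stands flat on the counter with its opening under the middle of the tray's open end, the tray still down (x of spout in the frame of pan between -0.117 and 0.117 m and y of spout in the frame of pan between -0.067 and 0.067 m and angle between pan's own z axis and vertical below 0.1 rad and height (world z) of pan below 0.015 m and value of joint tray below 0.15 rad), for 0.2 s.
2. the tray is tipped up by more than 0.5 rad and all five bulbs have fallen into the pan (value of joint tray above 0.5 rad and x of garlic0 in the frame of pan between -0.122 and 0.122 m and y of garlic0 in the frame of pan between -0.072 and 0.072 m and z of garlic0 in the frame of pan between -0.005 and 0.095 m and x of garlic1 in the frame of pan between -0.122 and 0.122 m and y of garlic1 in the frame of pan between -0.072 and 0.072 m and z of garlic1 in the frame of pan between -0.005 and 0.095 m and x of garlic2 in the frame of pan between -0.122 and 0.122 m and y of garlic2 in the frame of pan between -0.072 and 0.072 m and z of garlic2 in the frame of pan between -0.005 and 0.095 m and x of garlic3 in the frame of pan between -0.122 and 0.122 m and y of garlic3 in the frame of pan between -0.072 and 0.072 m and z of garlic3 in the frame of pan between -0.005 and 0.095 m and x of garlic4 in the frame of pan between -0.122 and 0.122 m and y of garlic4 in the frame of pan between -0.072 and 0.072 m and z of garlic4 in the frame of pan between -0.005 and 0.095 m), for 0.1 s.
At the end, for the whole second after the job is handed in: All five bulbs lie inside the pan (below its rim), at rest; the pan stands flat on the counter (tilt under 0.06 rad); the tray is back down level (joint under 0.05 rad) (value of joint tray below 0.05 rad and angle between pan's own z axis and vertical below 0.06 rad and height (world z) of pan below 0.01 m and x of garlic0 in the frame of pan between -0.122 and 0.122 m and y of garlic0 in the frame of pan between -0.072 and 0.072 m and z of garlic0 in the frame of pan between -0.005 and 0.095 m and x of garlic1 in the frame of pan between -0.122 and 0.122 m and y of garlic1 in the frame of pan between -0.072 and 0.072 m and z of garlic1 in the frame of pan between -0.005 and 0.095 m and x of garlic2 in the frame of pan between -0.122 and 0.122 m and y of garlic2 in the frame of pan between -0.072 and 0.072 m and z of garlic2 in the frame of pan between -0.005 and 0.095 m and x of garlic3 in the frame of pan between -0.122 and 0.122 m and y of garlic3 in the frame of pan between -0.072 and 0.072 m and z of garlic3 in the frame of pan between -0.005 and 0.095 m and x of garlic4 in the frame of pan between -0.122 and 0.122 m and y of garlic4 in the frame of pan between -0.072 and 0.072 m and z of garlic4 in the frame of pan between -0.005 and 0.095 m and linear speed of each of garlic0, garlic1, garlic2, garlic3, garlic4, pan below 0.03 m/s); the robot touches nothing.
It fails at once if the tray falls or is slammed down (faster than 3 rad/s) (velocity of joint tray below -3 rad/s).
It fails at once if a bystander is moved by more than 40 mm (distance of any of tart_ring_a, tart_ring_b, wash_bottle, spice_jar, steel_cup, palette_knife, bowl from where it was at the start of the episode above 0.04 m).
It also fails if it takes over 61 s, if anything falls off the work surface, if the arm or the gripper's body presses on something with over 40 N, if the wrist force passes 120 N, or if a joint passes its speed limit or range.

## Working session

There is one attempt and no reset: what is moved stays moved. The work goes in short steps, Python scripts to look and compute and a tool call to move; the robot and the scene stay as the last step left them, time stands still between calls to the robot, and variables do not carry over. Pictures are saved under pics/ and viewed, at most 10 in all, crops included, and the job is handed in when it is done.

Besides the shell and the picture viewer there is one more tool, called in YAML: its name, and indented under it one key for each argument. send_rows: Moves the arm, as the interface text tells. Its arguments: {"type":"object","properties":{"series":{"type":"array","items":{"type":"array","items":{"type":"array","items":{"type":"number"}}}}},"required":["series"]}

```bash
mkdir -p pics; ls; python3 - <<'E'
from rig import r,snapshot,get_calibration
import cv2,numpy as np
print(r.read_state())
for n in("scene","top"):
    cv2.imwrite(f"pics/{n}0.png",snapshot(n)); c=get_calibration(n); print(n,c)
print(get_calibration("wrist"))
E
```

```text
pics
{'clock': 0.0, 'joints': array([ 1.18741812,  0.3328975 , -0.06468688,  1.46090949,  0.02157785,
        1.34990994, -0.08852562]), 'qvel': array([-0.00203179, -0.00204381,  0.00050931, -0.0001787 ,  0.00022486,
       -0.00078312,  0.00130891]), 'joint_efforts': array([ 2.15254613e-05, -6.25452161e+01,  4.93109180e-02, -3.91597617e+01,
        1.63002260e-02,  9.74677212e-03,  4.34420917e-05]), 'ee_pos': array([ 0.22050595, -0.58445634,  0.25551506]), 'eef_rot': array([-6.98670275e-04,  9.83775731e-01,  1.79401225e-01, -1.51744681e-04]), 'force': array([-0.14963423, -0.07904349,  0.51655386]), 'moment': array([ 0.00952944, -0.02670551, -0.06425407]), 'grasp_force': 0.0, 'gripper_width': 0.9997705697085548}
scene {'fx': 548.1538014817877, 'fy': 548.1538014817877, 'cx': 313.29096298215603, 'cy': 237.08735460352904, 'pose': array([[-0.83267086, -0.39948964,  0.3834935 ,  1.24968032],
       [ 0.5535466 , -0.62004058,  0.55599986,  0.92559038],
       [ 0.01566535,  0.6752464 ,  0.73742586,  1.38333412],
       [ 0.        ,  0.        ,  0.        ,  1.        ]])}
top {'fx': 578.7577705609219, 'fy': 578.7577705609219, 'cx': 316.91519705808986, 'cy': 244.82883793676643, 'pose': array([[-0.01393395,  0.98061868, -0.1954299 ,  0.29126715],
       [-0.999874  , -0.01217831,  0.01018222, -0.02642003],
       [ 0.00760487,  0.19554716,  0.98066481,  1.45608395],
       [ 0.        ,  0.        ,  0.        ,  1.        ]])}
{'fx': 344.0489749874818, 'fy': 344.0489749874818, 'cx': 318.2765355261829, 'cy': 233.1403672832219, 'hand_eye': array([[-1.98734822e-04,  9.48448146e-01,  3.16932286e-01,
         8.19317713e-02],
       [ 9.99999838e-01,  1.93744509e-05,  5.69077798e-04,
        -1.17688371e-05],
       [ 5.33600394e-04,  3.16932348e-01, -9.48447997e-01,
        -1.16781222e-01],
       [ 0.00000000e+00,  0.00000000e+00,  0.00000000e+00,
         1.00000000e+00]])}
```

View pics/top0.png

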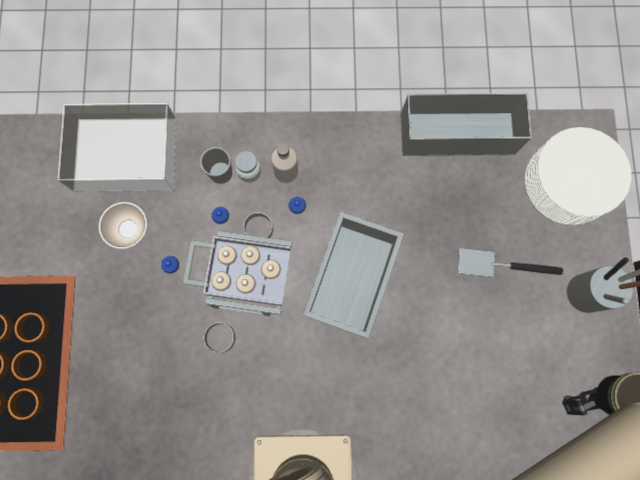

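View pics/scene0.png

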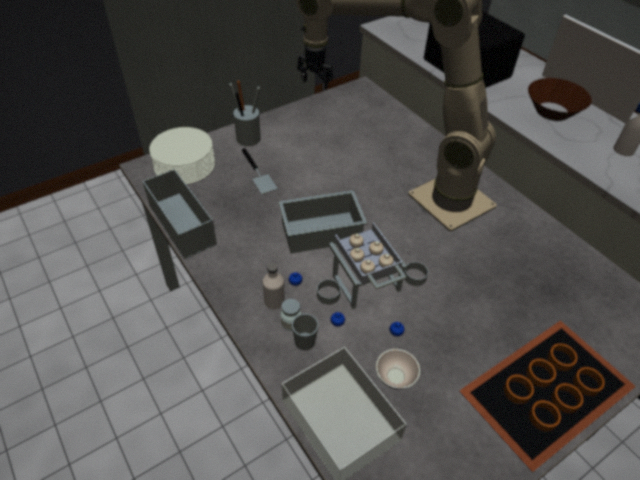

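The top view shows the tray at about (248,270), with its handle to the left at (190,263) and its open end to the right at (290,272). The pan is at (353,275) and the tart rings are at (258,225) and (219,337). The blue bulbs are look-alikes. I'll zoom in and compute coordinates.

```bash
cat > h.py <<'E'
import cv2,numpy as np
from rig import r,snapshot,get_calibration
from scipy.spatial.transform import Rotation as R
def ray(n,u,v,T=None):
    c=get_calibration(n); P=c["pose"] if T is None else T
    d=P[:3,:3]@np.array([(u-c["cx"])/c["fx"],-(v-c["cy"])/c["fy"],-1.]); return P[:3,3],d
def onz(n,u,v,z,T=None):
    o,d=ray(n,u,v,T); return o+d*(z-o[2])/d[2]
def proj(n,p,T=None):
    c=get_calibration(n); P=c["pose"] if T is None else T
    q=P[:3,:3].T@(np.asarray(p)-P[:3,3]); return c["cx"]+c["fx"]*q[0]/-q[2], c["cy"]-c["fy"]*q[1]/-q[2]
def wristT():
    s=r.read_state(); w,x,y,z=s["eef_rot"]; M=np.eye(4); M[:3,:3]=R.from_quat([x,y,z,w]).as_matrix(); M[:3,3]=s["ee_pos"]
    return M@get_calibration("wrist")["hand_eye"]
E
python3 - <<'E'
from h import *
im=cv2.imread("pics/top0.png")
cv2.imwrite("pics/crop.png",cv2.resize(im[200:350,160:420],None,fx=3,fy=3,interpolation=cv2.INTER_CUBIC))
for uv in((341,213),(403,235),(367,336),(305,312)): print(onz("top",*uv,.1).round(3))
a=[onz("top",*uv,.148)for uv in((190,243),(186,283))];print("handle",a)
E
```

```text
[ 0.639 -0.1    0.1  ]
[ 0.583 -0.247  0.1  ]
[ 0.345 -0.154  0.1  ]
[ 0.402 -0.01   0.1  ]
handle [array([0.55986763, 0.25211583, 0.148     ]), array([0.46725832, 0.25850744, 0.148     ])]
```

View pics/crop.png

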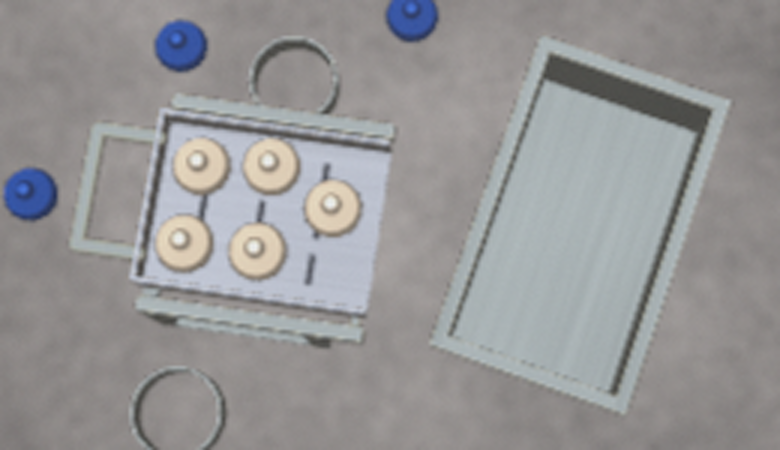

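The crop shows the pan rim's outer corners at (542,38), (730,101), (624,411) and (432,343). The tray's open end runs from (393,150) to (368,313), and the handle bar from about (97,128) to (76,247).

```bash
python3 - <<'E'
from h import *
c=lambda u,v:(u/3+159.7,v/3+199.7)
w=lambda u,v,z:onz("top",*c(u,v),z)
P=np.array([w(*p,.1) for p in((542,38),(730,101),(624,411),(432,343))])
print("pan",P.round(3),P.mean(0).round(3)); s=[np.linalg.norm(P[i]-P[(i+1)%4]) for i in range(4)];print(s)
d=(P[0]+P[1]-P[2]-P[3]);print("pan long dir deg",np.degrees(np.arctan2(d[1],d[0])))
H=[w(97,128,.148),w(76,247,.148)];print("handle",np.round(H,3),np.mean(H,0).round(3))
for a,b,z in(((175,96),(395,126),.126),((140,299),(362,327),.126),((393,150),(370,315),.123)):
    A,B=w(*a,z),w(*b,z);d=A-B;print(A.round(3),B.round(3),np.degrees(np.arctan2(d[1],d[0])).round(1))
for n,p in(("ringA",(294,82)),("ringB",(178,408))): print(n,w(*p,.035).round(3))
# circles etc
for n,p in(("blue",(412,18)),("blue",(181,48)),("blue",(30,195))): print(n,w(*p,.02).round(3))
print([onz("top",*p,.1).round(3) for p in((401,93),(530,153),(284,147),(460,275),(495,262))])
E
```

```text
pan [[ 0.641 -0.098  0.1  ]
 [ 0.587 -0.248  0.1  ]
 [ 0.343 -0.155  0.1  ]
 [ 0.397 -0.007  0.1  ]] [ 0.492 -0.127  0.1  ]
[np.float64(0.15879299020672333), np.float64(0.260996836257562), np.float64(0.15744815621915426), np.float64(0.2599666707965697)]
pan long dir deg -20.619024995477655
handle [[0.561 0.247 0.148]
 [0.469 0.261 0.148]] [0.515 0.254 0.148]
[0.591 0.192 0.126] [0.565 0.02  0.126] 81.4
[0.432 0.215 0.126] [0.408 0.046 0.126] 82.1
[0.546 0.021 0.123] [0.417 0.04  0.123] -8.1
ringA [0.622 0.107 0.035]
ringB [0.353 0.199 0.035]
blue [0.68  0.008 0.02 ]
blue [0.656 0.205 0.02 ]
blue [0.531 0.329 0.02 ]
[array([ 0.95 , -0.258,  0.1  ]), array([ 0.787, -0.571,  0.1  ]), array([0.809, 0.037, 0.1  ]), array([ 0.484, -0.378,  0.1  ]), array([ 0.515, -0.464,  0.1  ])]
```

send_rows:
  series:
    - [[0,0,10,0.02,0.032,0,100],[0,0,20,0.04,0.065,0,100],[0,0,30,0.062,0.097,0,100],[0,0,40,0.082,0.13,0,100],[0,0,50,0.103,0.162,0,100],[0,0,60,0.124,0.195,0,100],[0,0,70,0.145,0.23,0,100],[0,0,80,0.165,0.262,0,100],[0,0,90,0.186,0.295,0,100],[0,0,100,0.21,0.33,0,100],[0,0,110,0.23,0.36,0,100],[0,0,120,0.245,0.388,0,100]]

```text
clock: 1.6
ee_pos: [0.4662, -0.1954, 0.2561]
eef_rot: [-0.0, 0.334, 0.943, 0.0]
force: [-0.0, -0.8, -0.4]
gripper_width: 0.999
grasp_force: 0.0
```

send_rows:
  series:
    - [[0,0,10,0,0,-0.02,100],[0,0,18.7,0,0,-0.04,100],[0,0,18.7,0,0,-0.06,100],[0,0,18.7,0,0,-0.06,100],[0,0,18.7,0,0,-0.06,100]]

```text
clock: 2.22
ee_pos: [0.4659, -0.1968, 0.197]
eef_rot: [0.0, 0.179, 0.984, 0.0]
force: [1.2, 0.7, 0.0]
gripper_width: 1.003
grasp_force: 0.0
```

```bash
python3 - <<'E'
from h import *
s=r.read_state();T=wristT();im=snapshot("wrist");cv2.imwrite("pics/w1.png",im)
print(s["clock"],s["ee_pos"],s["joints"].round(2)); M=T
t=R.from_quat(np.roll(s["eef_rot"],-1)).as_matrix();print(t.round(3))
for p in((0.641,-.098,.1),(.587,-.248,.1),(.343,-.155,.1),(.397,-.007,.1),(.484,.041,.116)): print(np.round(proj("wrist",p,T)))
E
```

```text
2.225 [ 0.46590651 -0.19682787  0.19701256] [ 0.85  0.16 -0.59  1.82  0.09  1.19  1.45]
[[-0.936  0.353  0.001]
 [ 0.353  0.936 -0.   ]
 [-0.     0.    -1.   ]]
[515. 401.]
[311. 404.]
[310.  24.]
[600.  21.]
[727. 145.]
```

View pics/w1.png

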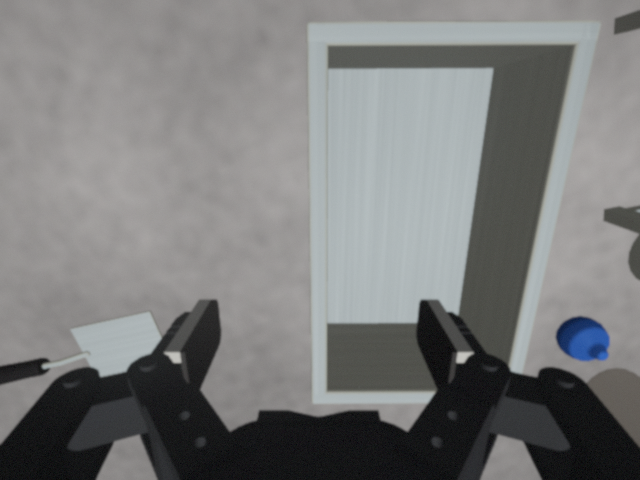

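The wrist view puts the near rim bar at column 318, between the fingers, with corners within about 2 px of prediction. I'll descend and grip.

send_rows:
  series:
    - [[0,0,0,0,0,-0.03,100],[0,0,0,0,0,-0.06,100],[0,0,0,0,0,-0.085,100],[0,0,0,0,0,-0.096,100],[0,0,0,0,0,-0.096,50],[0,0,0,0,0,-0.096,0],[0,0,0,0,0,-0.096,0],[0,0,0,0,0,-0.096,0],[0,0,0,0,0,-0.096,0],[0,0,0,0,0,-0.096,0]]

```text
clock: 3.52
ee_pos: [0.4659, -0.197, 0.101]
eef_rot: [0.0, 0.179, 0.984, -0.0]
force: [-2.2, 0.3, 5.2]
gripper_width: 0.128
grasp_force: 58.8
```

send_rows:
  series:
    - [[0,0,2,0,0.01,0.001,0],[0,0,4,0,0.02,0.001,0],[0,0,6,0,0.03,0.001,0],[0,0,8,0,0.04,0.001,0],[0,0,10,-0.001,0.05,0.001,0],[0,0,12,-0.001,0.06,0.001,0],[0,0,12.3,-0.002,0.07,0.001,0],[0,0,12.3,-0.002,0.08,0.001,0],[0,0,12.3,-0.002,0.09,0.001,0],[0,0,12.3,-0.002,0.097,0.001,0],[0,0,12.3,-0.002,0.102,0,0],[0,0,12.3,-0.002,0.102,0,0]]

```text
clock: 5.03
ee_pos: [0.4638, -0.0954, 0.101]
eef_rot: [0.0, 0.073, 0.997, -0.001]
force: [-1.9, -6.8, 7.6]
gripper_width: 0.127
grasp_force: 60.4
```

```bash
python3 - <<'E'
from h import *
s=r.read_state();print(s["ee_pos"],s["force"]);im=snapshot("top")
cv2.imwrite("pics/top2.png",cv2.resize(im[200:350,160:420],None,fx=3,fy=3,interpolation=cv2.INTER_CUBIC))
E
```

```text
[ 0.46379599 -0.09544109  0.1009535 ] [-1.91866612 -6.80811665  7.56774908]
```

View pics/top2.png

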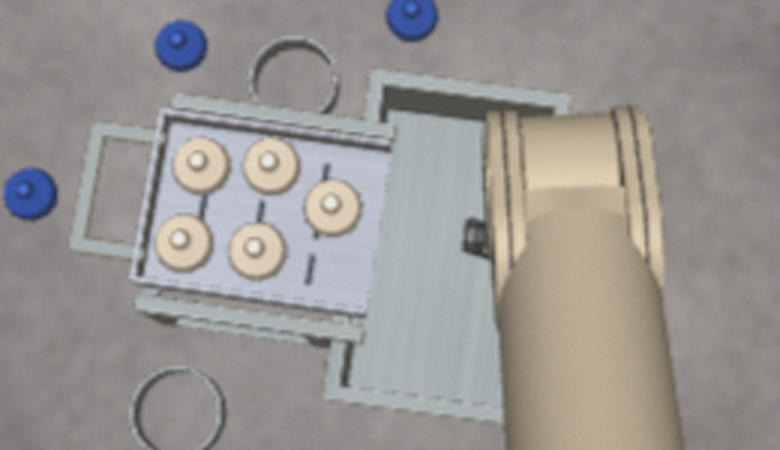

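The pan now sits under the open end, with rim corners at (372,70), (570,97) and (325,395). I'll check its pose in the stand frame.

```bash
python3 - <<'E'
from h import *
w=lambda u,v,z:onz("top",u/3+159.7,v/3+199.7,z)
a=np.radians(81.7);y=np.array([np.cos(a),np.sin(a)]);x=np.array([y[1],-y[0]]);S=np.array([.484,.041])
for p in((372,70),(570,97),(325,395)): q=w(*p,.1)[:2]; print(q.round(3),(x@(q-S)).round(3),(y@(q-S)).round(3))
E
```

```text
[0.616 0.039] 0.131 0.017
[ 0.592 -0.12 ] 0.13 -0.143
[0.358 0.076] -0.129 0.016
```

send_rows:
  series:
    - [[0,0,0,0.0005,0.003,0,0],[0,0,0,0.001,0.005,0,0],[0,0,0,0.001,0.005,-0.001,0],[0,0,0,0.001,0.005,-0.001,100],[0,0,0,0.001,0.005,-0.001,100],[0,0,0,0.001,0.005,-0.001,100],[0,0,0,0.001,0.005,0.03,100],[0,0,0,0.001,0.005,0.08,100],[0,0,0,0.001,0.005,0.14,100],[0,0,0,0.001,0.005,0.19,100]]

```text
clock: 6.32
ee_pos: [0.4646, -0.0893, 0.2925]
eef_rot: [0.0, 0.072, 0.997, -0.0]
force: [1.0, -1.2, 0.3]
gripper_width: 1.002
grasp_force: 0.0
```

send_rows:
  series:
    - [[0,0,0,0.006,0.04,0.01,80],[0,0,0,0.012,0.08,0.01,60],[0,0,0,0.018,0.12,0.01,45],[0,0,0,0.024,0.16,0.01,45],[0,0,0,0.03,0.2,0,45],[0,0,0,0.036,0.24,0,45],[0,0,0,0.042,0.29,-0.01,45],[0,0,0,0.05,0.33,-0.03,45],[0,0,0,0.05,0.344,-0.04,45],[0,0,0,0.05,0.344,-0.04,45],[0,0,0,0.05,0.344,-0.04,45]]

```text
clock: 7.7
ee_pos: [0.5152, 0.2529, 0.2509]
eef_rot: [0.0, 0.073, 0.997, -0.0]
force: [-0.7, -0.3, -0.5]
gripper_width: 0.447
grasp_force: 0.0
```

```bash
python3 - <<'E'
from h import *
s=r.read_state();T=wristT();im=snapshot("wrist");cv2.imwrite("pics/w2.png",im)
print(s["clock"],s["ee_pos"],s["joints"].round(2))
for p in((.515,.254,.148),(.559,.248,.148),(.470,.260,.148)): print(np.round(proj("wrist",p,T)))
E
```

```text
7.7 [0.51515481 0.25285738 0.25088226] [ 0.22  0.36 -0.94  1.57  0.3   1.36  0.67]
[320. 243.]
[320. 301.]
[319. 177.]
```

View pics/w2.png

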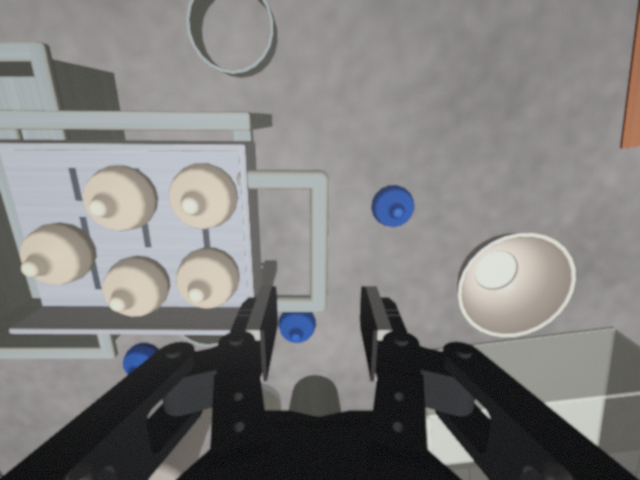

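The handle bar's centreline is at column 319, rows 172–310, which matches the estimate. I'll descend and grip it.

send_rows:
  series:
    - [[0,0,0,0,0.0005,-0.03,45],[0,0,0,0,0.001,-0.06,45],[0,0,0,0,0.001,-0.085,45],[0,0,0,0,0.001,-0.097,45],[0,0,0,0,0.001,-0.097,20],[0,0,0,0,0.001,-0.097,0],[0,0,0,0,0.001,-0.097,0],[0,0,0,0,0.001,-0.097,0],[0,0,0,0,0.001,-0.097,0]]

```text
clock: 8.88
ee_pos: [0.5149, 0.2532, 0.1542]
eef_rot: [0.0, 0.074, 0.997, -0.002]
force: [-3.3, -7.9, 2.3]
gripper_width: 0.118
grasp_force: 58.5
```

```bash
python3 - <<'E'
from h import *
a=np.radians(81.7);Y=np.array([np.cos(a),np.sin(a),0]);X=np.array([Y[1],-Y[0],0]);Z=np.array([0,0,1.])
h=.215*Y+.032*Z; t=h+.006*Z   # TCP 6 mm above the bar
for d in range(0,61,4):
    Q=R.from_rotvec(X*np.radians(d)); Hh=R.from_rotvec(X*np.radians(d)/2)
    print(d,"full",(X*d).round(1)[:2],(Q.apply(t)-t).round(3),"half",(X*d/2).round(1)[:2],(Q.apply(h)-h+Hh.apply(.006*Z)-.006*Z).round(3))
E
```

```text
0 full [ 0. -0.] [0. 0. 0.] half [ 0. -0.] [0. 0. 0.]
4 full [ 4.  -0.6] [-0.    -0.003  0.015] half [ 2.  -0.3] [-0.    -0.003  0.015]
8 full [ 7.9 -1.2] [-0.001 -0.007  0.03 ] half [ 4.  -0.6] [-0.001 -0.007  0.03 ]
12 full [11.9 -1.7] [-0.002 -0.012  0.044] half [ 5.9 -0.9] [-0.002 -0.012  0.044]
16 full [15.8 -2.3] [-0.003 -0.019  0.058] half [ 7.9 -1.2] [-0.003 -0.018  0.058]
20 full [19.8 -2.9] [-0.004 -0.026  0.071] half [ 9.9 -1.4] [-0.004 -0.025  0.072]
24 full [23.7 -3.5] [-0.005 -0.034  0.084] half [11.9 -1.7] [-0.005 -0.033  0.085]
28 full [27.7 -4. ] [-0.006 -0.043  0.096] half [13.9 -2. ] [-0.006 -0.041  0.097]
32 full [31.7 -4.6] [-0.008 -0.052  0.108] half [15.8 -2.3] [-0.007 -0.051  0.109]
36 full [35.6 -5.2] [-0.009 -0.063  0.119] half [17.8 -2.6] [-0.009 -0.061  0.12 ]
40 full [39.6 -5.8] [-0.011 -0.074  0.129] half [19.8 -2.9] [-0.011 -0.072  0.13 ]
44 full [43.5 -6.4] [-0.013 -0.086  0.139] half [21.8 -3.2] [-0.012 -0.084  0.14 ]
48 full [47.5 -6.9] [-0.014 -0.098  0.147] half [23.7 -3.5] [-0.014 -0.096  0.149]
52 full [51.5 -7.5] [-0.016 -0.111  0.155] half [25.7 -3.8] [-0.016 -0.109  0.157]
56 full [55.4 -8.1] [-0.018 -0.125  0.161] half [27.7 -4. ] [-0.018 -0.123  0.163]
60 full [59.4 -8.7] [-0.02  -0.139  0.167] half [29.7 -4.3] [-0.02  -0.137  0.169]
```

send_rows:
  series:
    - [[4,-0.6,0,0,-0.003,0.015,0],[7.9,-1.2,0,-0.001,-0.007,0.03,0],[11.9,-1.7,0,-0.002,-0.012,0.044,0],[15.8,-2.3,0,-0.003,-0.019,0.058,0],[19.8,-2.9,0,-0.004,-0.026,0.071,0],[23.7,-3.5,0,-0.005,-0.034,0.084,0],[23.7,-3.5,0,-0.005,-0.034,0.084,0],[23.7,-3.5,0,-0.005,-0.034,0.084,0]]

```text
clock: 9.88
ee_pos: [0.5097, 0.2202, 0.2373]
eef_rot: [0.016, 0.071, 0.976, 0.206]
force: [-0.3, -5.6, -5.1]
gripper_width: 0.118
grasp_force: 59.8
```

```bash
python3 - <<'E'
from h import *
s=r.read_state();print(s["ee_pos"],s["joints"].round(2),s["force"].round(1))
m=R.from_quat(np.roll(s["eef_rot"],-1)).as_matrix();print(m[:,2], np.degrees(np.arccos(-m[2,2])))
E
```

```text
[0.5097467  0.22022371 0.2373087 ] [ 0.74  0.25 -1.13  1.8  -0.16  1.03  1.14] [-0.3 -5.6 -5.1]
[ 0.05990475  0.39953946 -0.9147566 ] 23.828814959510506
```

send_rows:
  series:
    - [[2,-0.3,0,0,-0.004,0.006,0],[4,-0.6,0,-0.001,-0.009,0.012,0],[5.9,-0.9,0,-0.002,-0.013,0.018,0],[7.9,-1.2,0,-0.003,-0.018,0.024,0],[9.9,-1.4,0,-0.003,-0.023,0.03,0],[11.9,-1.7,0,-0.004,-0.029,0.035,0],[13.9,-2,0,-0.005,-0.034,0.04,0],[15.8,-2.3,0,-0.006,-0.04,0.045,0],[17.8,-2.6,0,-0.007,-0.046,0.05,0],[19.8,-2.9,0,-0.008,-0.052,0.055,0],[19.8,-2.9,0,-0.008,-0.052,0.055,0]]

```text
clock: 11.25
ee_pos: [0.5017, 0.1687, 0.292]
eef_rot: [0.027, 0.068, 0.925, 0.373]
force: [-1.1, -3.1, -6.0]
gripper_width: 0.12
grasp_force: 60.3
```

```bash
python3 - <<'E'
from h import *
s=r.read_state();print(s["ee_pos"],s["joints"].round(2),s["force"].round(1))
m=R.from_quat(np.roll(s["eef_rot"],-1)).as_matrix();print(m[:,2], np.degrees(np.arccos(-m[2,2])))
im=snapshot("scene");t=snapshot("top")
a=cv2.resize(im[180:320,250:450],(500,350),interpolation=cv2.INTER_CUBIC);b=cv2.resize(t[200:350,200:400],(300,225))
o=np.zeros((350,800,3),np.uint8);o[:,:500]=a;o[:225,500:]=b;cv2.imwrite("pics/tip1.png",o)
E
```

```text
[0.50171852 0.16867902 0.29197374] [ 1.19  0.21 -1.27  1.87 -0.62  1.12  1.62] [-1.1 -3.1 -6. ]
[ 0.10118095  0.68585975 -0.72066554] 43.89054407001182
```

View pics/tip1.png

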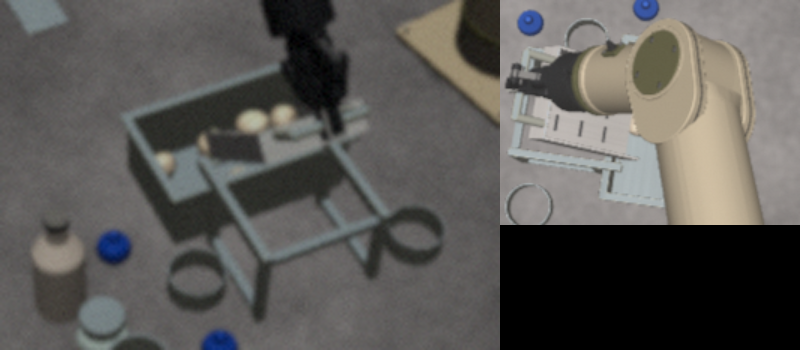

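Bulbs are coming off into the pan, and the visible tray floor is clear in the top view. I'll raise it a little further and wait.

send_rows:
  series:
    - [[2,-0.3,0,-0.001,-0.006,0.004,0],[4,-0.6,0,-0.001,-0.012,0.008,0],[5.9,-0.9,0,-0.002,-0.018,0.012,0],[7.9,-1.2,0,-0.003,-0.025,0.016,0],[7.9,-1.2,0,-0.003,-0.025,0.016,0],[7.9,-1.2,0,-0.003,-0.025,0.016,0],[7.9,-1.2,0,-0.003,-0.025,0.016,0]]

```text
clock: 12.22
ee_pos: [0.498, 0.1442, 0.3077]
eef_rot: [0.032, 0.065, 0.897, 0.437]
force: [-4.5, -4.2, -8.4]
gripper_width: 0.115
grasp_force: 60.5
```

```bash
python3 - <<'E'
from h import *
s=r.read_state();print(s["ee_pos"],s["joints"].round(2),s["force"].round(1))
im=snapshot("scene");t=snapshot("top");w=snapshot("wrist")
a=cv2.resize(im[190:290,270:400],(400,308),interpolation=cv2.INTER_CUBIC);b=cv2.resize(t[220:340,220:380],(400,300),interpolation=cv2.INTER_CUBIC)
o=np.zeros((600,800,3),np.uint8);o[:308,:400]=a;o[:300,400:]=b;o[300:,400:]=cv2.resize(w,(400,300));cv2.imwrite("pics/tip2.png",o)
E
```

```text
[0.49798177 0.14415803 0.30774707] [ 1.3   0.26 -1.29  1.89 -0.72  1.17  1.75] [-4.5 -4.2 -8.4]
```

View pics/tip2.png

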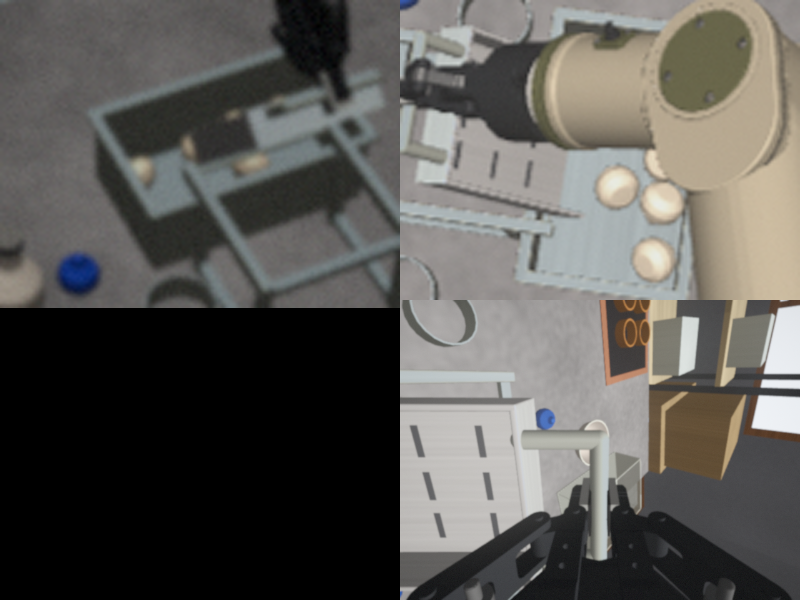

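Four bulbs show in the pan in the top view, at (617,187), (660,203), (655,260) and (660,160). The fifth shows at the pan's +x end in the scene view, at (140,170). I'll lower the tray along the reverse arc.

send_rows:
  series:
    - [[-4,0.6,0,0.002,0.013,-0.008,0],[-7.9,1.2,0,0.003,0.025,-0.016,0],[-11.9,1.7,0,0.005,0.037,-0.026,0],[-15.8,2.3,0,0.007,0.048,-0.036,0],[-19.8,2.9,0,0.008,0.059,-0.047,0],[-23.7,3.5,0,0.01,0.068,-0.059,0],[-27.7,4,0,0.011,0.077,-0.071,0],[-31.7,4.6,0,0.012,0.085,-0.084,0],[-35.6,5.2,0,0.013,0.092,-0.097,0],[-39.6,5.8,0,0.014,0.099,-0.111,0],[-43.5,6.4,0,0.015,0.104,-0.125,0],[-43.5,6.4,0,0.015,0.104,-0.125,0]]

```text
clock: 13.88
ee_pos: [0.5138, 0.2466, 0.1816]
eef_rot: [0.004, 0.073, 0.995, 0.068]
force: [1.7, -11.7, -6.2]
gripper_width: 0.113
grasp_force: 61.1
```

send_rows:
  series:
    - [[-2,0.3,0,0,0.002,-0.007,0],[-4,0.6,0,0.001,0.004,-0.015,0],[-5.9,0.9,0,0.001,0.006,-0.022,0],[-7.9,1.2,0,0.001,0.007,-0.029,0],[-7.9,1.2,0,0.001,0.007,-0.03,0],[-7.9,1.2,0,0.001,0.007,-0.03,0],[-7.9,1.2,0,0.001,0.007,-0.03,0]]

```text
clock: 14.75
ee_pos: [0.5149, 0.2533, 0.1541]
eef_rot: [-0.001, 0.074, 0.997, -0.001]
force: [-5.1, -14.3, 11.9]
gripper_width: 0.115
grasp_force: 62.8
```

send_rows:
  series:
    - [[0,0,0,0,0,0,20],[0,0,0,0,0,0,45],[0,0,0,0,0,0,45],[0,0,0,0,0,0,45],[0,0,0,0,0,0.02,45],[0,0,0,0,0,0.05,45],[0,0,0,0,0.02,0.1,45],[0,0,0,0,0.05,0.14,45],[0,0,0,0,0.09,0.16,45],[0,0,0,0,0.12,0.16,45],[0,0,0,0,0.12,0.16,45]]

```text
clock: 16.12
ee_pos: [0.5132, 0.378, 0.3147]
eef_rot: [-0.0, 0.07, 0.998, 0.001]
force: [-0.4, -0.3, 0.1]
gripper_width: 0.45
grasp_force: 0.0
```

```bash
python3 - <<'E'
from h import *
s=r.read_state();print(s["clock"],s["ee_pos"],s["joints"].round(2),s["force"].round(1))
im=snapshot("scene");t=snapshot("top")
a=cv2.resize(im[190:340,250:450],(400,300),interpolation=cv2.INTER_CUBIC);b=cv2.resize(t[200:350,200:400],(400,300),interpolation=cv2.INTER_CUBIC)
cv2.imwrite("pics/end.png",np.hstack([a,b]))
E
```

```text
16.125 [0.51319512 0.37796999 0.3147207 ] [-0.06  0.49 -0.94  1.3   0.39  1.54  0.48] [-0.4 -0.3  0.1]
```

View pics/end.png

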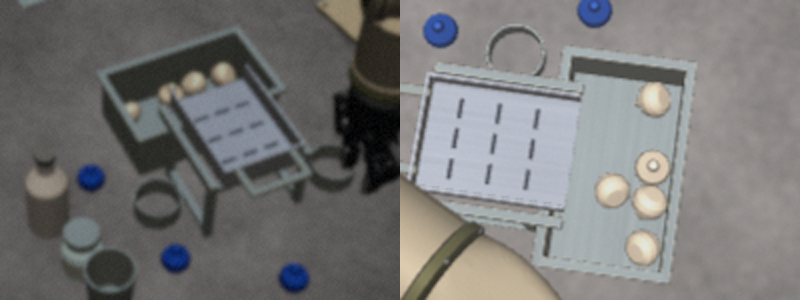

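The tray is level and empty. All five bulbs lie in the pan, at (655,98), (653,166), (612,190), (650,202) and (643,247), and the robot is clear. Handing in.

```bash
python3 -c "
from rig import ticket
print(ticket.hand_in())"
```

```text
the job is handed in; nothing more can be done
None
```

The job is handed in at about 16 s on the clock: all five bulbs are in the pan, the pan looks flat on the counter, and the tray is back down level with the robot clear of everything; the hand-in returned no verdict.

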